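# Pass the tube rack through the gated chute

## Task

With one fingertip press down the long blue pedal beside the chute so that the red gate swings up, and keep it held open while the other fingertip pushes the yellow tube rack along the chute, under the gate and completely past it. Then let go so that the gate drops shut behind the rack. Push only: do not lift or tip the rack, do not let the gate and rack press on each other, and leave the bottle, jar, glove box and tape roll alone.

Things in the scene. Friction and masses are not known exactly. Their poses are not given: they have to be found in the camera images.
- gate_line (a point): Point on the centre line of the chute floor in the gate's plane (thin red line), 6 mm above the table. Its axes: x = the way the rack is pushed, y = left of travel, z up; all offsets below are from here, in these axes. Chute: fixed aluminium channel, 50 mm wide inside, floor from x = -195 (open end) to +149 mm (end stop); white walls 6 mm thick, tops 18 mm above the floor.
- shaft (a point): On the gate's shaft in the gate's plane, at y = -40, z = +42 mm: a fixed axis along x, rod 8 mm thick, on two dark posts (10 x 14 mm, tops 50 mm above the floor) outside the right wall at y = -40, x = -196 and +80 mm. Gate and pedal are one rigid piece turning on it. A spring shuts it: moment 0.04 N m shut, 0.10 N m at the stop (4 to 5 N on a fingertip 25 mm out from the shaft).
- gate (a joint): Gate angle in rad: 0 = shut (red bar level across the chute), grows as the pedal goes down and the gate swings up sideways; stop at 1.31. The rack clears the gate from about 1.0 up. The pedal slopes up outward by 0.70 minus this angle: level at 0.70. At 1.15 its top face lies 7 mm below the shaft's axis at 19 mm out from it, 17 mm below at 40 mm out.
- pedal (a point): On the blue pedal: a flat plate outside the chute on its right (-y), from the shaft 46 mm outward, 4 mm thick, from x = -185 to +70 mm; press it anywhere along its length, a fingertip may slide along it. This point: middle of its length (x = -57 mm), 30 mm out from the shaft; it moves with the gate. With the gate shut the outer edge is 72 mm above the chute floor.
- gate_tip (a point): Middle of the free end of the red gate bar (white band; 50 mm from shaft to tip, 18 mm tall, 4 mm thick along x); shut, it lies at y = +10, z = +45 mm; it moves with the gate.
- rack: Loose yellow rack with a row of five capped tubes, one piece, about 0.22 kg. Origin: centre of its underside; x along its length and the chute, z up. Base plate 100 x 44 x 6 mm; at each end (outer faces at its x = +-50 mm) an upright plate 30 mm wide, 60 mm tall from the underside; caps 15 mm across, tops at 66 mm. Starts on the chute floor before the gate (negative x of gate_line).
- sanitiser: Clear bottle with a blue cap, 56 mm across, 110 mm tall; origin at the centre of its underside. Bystander.
- jar: White jar with a red lid, 60 mm across, 60 mm tall; origin at the centre of its underside. Bystander.
- glovebox: White and orange carton of gloves, 220 x 110 x 65 mm; origin at the centre of its underside, x along its length. Bystander.
- tape: Orange roll of tape lying flat, 90 mm across, 24 mm tall; origin at the centre of its underside. Bystander.

How it is judged (in metres and radians):
On the way, in this order (a step that is already met when the one before it is completed fails the run):
1. a finger holds the gate open with the rack still wholly in front of it (value of joint gate above 0.85 rad and contact force between the fingers and gate above 0.2 N and x of rack in the frame of gate_line below -0.05 m), for 0.1 s.
2. the rack is half-way under the gate, held open by a finger (value of joint gate above 0.85 rad and contact force between the fingers and gate above 0.2 N and x of rack in the frame of gate_line between -0.015 and 0.045 m), for 0.05 s.
3. the whole rack is past the gate plane, the gate still held open by a finger (value of joint gate above 0.85 rad and contact force between the fingers and gate above 0.2 N and x of rack in the frame of gate_line above 0.053 m), for 0.1 s.
At the end, for the whole second after the job is handed in: The gate is shut (within 0.08 rad), the rack lies flat and at rest on the chute floor with its rear end past the gate plane (its centre more than 52 mm beyond it), not lifted (value of joint gate below 0.08 rad and x of rack in the frame of gate_line above 0.052 m and y of rack in the frame of gate_line between -0.01 and 0.01 m and z of rack in the frame of gate_line below 0.005 m and angle between rack's own z axis and vertical below 0.08 rad and linear speed of rack below 0.01 m/s); the robot touches nothing.
It fails at once if the gate and the rack pressed on each other with more than 2 N (contact force between gate and rack above 2 N).
It fails at once if the rack was lifted more than 15 mm off the chute floor (z of rack in the frame of gate_line above 0.015 m).
It fails at once if the rack was tipped (angle between rack's own z axis and vertical above 0.3 rad).
It fails at once if the bottle, jar, glove box or tape roll was moved more than 20 mm (distance of any of sanitiser, jar, glovebox, tape from where it was at the start of the episode above 0.02 m).
It also fails if it takes over 51 s, if anything falls off the work surface, if the arm or the gripper's body presses on something with over 40 N, if the wrist force passes 120 N, or if a joint passes its speed limit or range.

## Robot

A 6-joint arm with a two-finger parallel gripper is mounted at the origin on the work surface. World frame = base frame: x ahead of the robot, y to its left, z up, the work surface at z = 0. Lengths are in m, angles in degrees, forces in N, time in s.
With the tool pointing down it reaches from about 0.275 to 0.725 m from the base axis. Payload 5.6 kg.
Tool frame: the origin (TCP) lies at the very end of the fingers, on their centre line; the grasp point (between the pads) lies 19 mm behind it; z points along the fingers, y is the line along which they close (so a half turn about z gives the same grasp; the last joint's range is limited). The gripper opens to 85 mm and grips with 20 to 120 N. Pads are 22 mm wide; open, the fingers measure 114 mm over their backs; the gripper's body (76 mm by 85 mm) begins 54 mm behind the grasp point. The pads swing forward as they close: fully open they stand 13 mm farther back than shut.
Start: joints at [86.837, 14.616, 6.199, 0, -81.583, -16.306], TCP at [0.183, 0.519, 0.2] pointing down, gripper open.
Joint ranges: [-168.99, 168.99], [-69.2, 112.95], [-62.41, 85.93], [-164.36, 98.24], [-168.68, -3.75], [-174.98, 174.98]. Speed limits (degrees/s): [147.25, 147.25, 180, 180, 180, 180].

## Interface

Orientations are given as a 3x3 rotation matrix whose columns are the frame's x, y, z axes.
In Python, from plant import arm, vision, ticket gives the robot as it stands. The module is installed in compiled form; this text tells all that it offers.
- The arm moves only by the shell command python3 -m crank 'ROWS' [FORCE]. ROWS is JSON, a list of rows, each an object of numbers: "dx", "dy", "dz": the shift along the tool's x, y, z in m; "rx", "ry", "rz": the turn, a rotation vector about the tool's x, y, z in rad; "gripper": the finger opening in m, from 0 to 0.0854. A call has exactly 8 rows; each row is the pose to reach, as a shift and turn from the pose commanded when the call began, along the tool's axes at that moment; what a row does not reach only later rows make up. A row lasts 1/8 s, in which the tool goes at most 62.5 mm and 10.7 degrees, less where a joint would pass 70% of its speed; a pose out of reach is approached as far as the arm can. A call with a gripper value outside its range is refused whole. The fingers move at their own pace and stop on an object; FORCE is the grip in N (left out, the last holds). Time passes only in rows, so rows that repeat a pose let the fingers close, or fill a call up. It gives the time, the measured TCP pose, the force, the opening and the grip force at its end, in the units of the state.
- arm.get_state(): the state, without advancing time (a new reading comes with each control period).
- vision.camera(name): name is "scene" or "top"; returns the picture (480x640x3 uint8, red, green, blue); there is no depth.
- vision.camera_params(name): a dict with "mtx" (3x3 intrinsics, pixels), "R" (3x3) and "t" (3): a world point X has camera coordinates R X + t. Camera axes: x right, y down, z forward; pixel columns grow to the right and rows downward; lengths in m; the calibration is good to about 2 mm. A picture is of the moment at which its call begins. camera_params takes no time and is no camera call.
- ticket.job_done(): hands the job in; it is judged then, once.
The state is a dict: "time_s": time; "joint_positions": joint angles; "dq": joint speeds; "joint_efforts": joint torques, N m; "tool_pos": TCP position; "tool_rot": TCP orientation; "ft_force": force on the tool from outside, world axes, zero at the start; "ft_torque": the same for the moment, N m; "gripper_width": finger opening in m; "finger_force": force on a finger pad.
Only numpy, scipy, OpenCV 4.12 (cv2) and the standard library are available. Lean on these libraries where they do the work, as an engineer would, in place of code of your own. Each camera call takes 0.05 s, during which the arm holds its last target. There are 200 camera calls.

## Working session

There is one attempt and no reset: what is moved stays moved. The work goes in short steps, Python scripts to look and compute and a shell command to move; the robot and the scene stay as the last step left them, time stands still between calls to the robot, and variables do not carry over. Pictures are saved under pics/ and viewed, at most 10 in all, crops included, and the job is handed in when it is done.

```bash
mkdir -p pics; python3 - <<'E'
from plant import arm, vision
import cv2, numpy as np
s=arm.get_state(); print(s['time_s'],s['tool_pos'],np.round(s['tool_rot'],3).tolist(),s['gripper_width'])
for n in('scene','top'):
    im=vision.camera(n); cv2.imwrite(f'pics/{n}0.png',im[:,:,::-1]); p=vision.camera_params(n); print(n,np.round(p['mtx'],1).tolist(),np.round(p['R'],3).tolist(),np.round(p['t'],3).tolist())
E
```

```text
0.0 [0.18307401 0.51805942 0.19902246] [[0.943, -0.333, -0.001], [-0.333, -0.943, -0.002], [0.0, 0.002, -1.0]] 0.08518716230803802
scene [[482.3, 0.0, 322.3], [0.0, 482.3, 244.0], [0.0, 0.0, 1.0]] [[0.681, 0.733, 0.01], [0.473, -0.429, -0.769], [-0.559, 0.529, -0.639]] [-0.396, -0.226, 1.513]
top [[528.8, 0.0, 318.1], [0.0, 528.8, 233.0], [0.0, 0.0, 1.0]] [[0.004, -1.0, -0.02], [-0.993, -0.002, -0.117], [0.117, 0.021, -0.993]] [-0.007, 0.617, 1.273]
```

View pics/scene0.png

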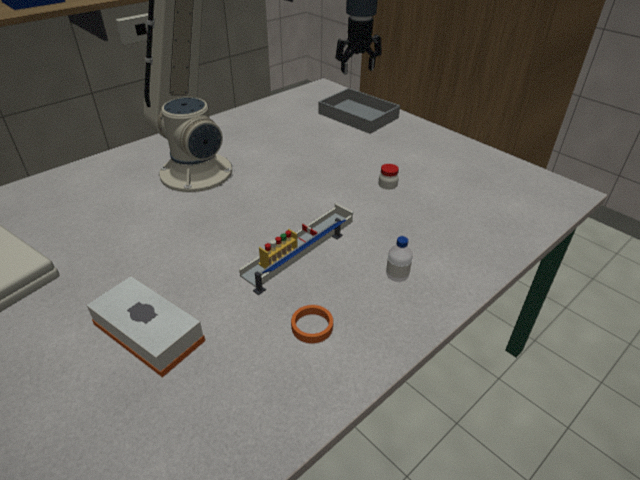

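View pics/top0.png

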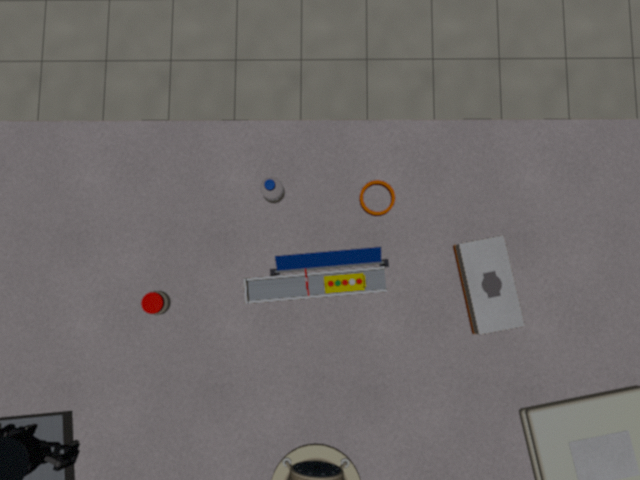

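The scene view shows the chute with the yellow rack near (285,245), the pedal on the far side from the robot and the posts at (259,283) and (337,230). In the top view the pedal spans columns 275–381 near row 257, the chute columns 246–386, the gate is at column 307 and the rack at (345,283). Travel is therefore about +y in world axes. Next I'll measure these.

```bash
cat > h.py <<'E'
import numpy as np, cv2
from plant import arm, vision
def ray(n,uv,z):
    p=vision.camera_params(n); R=np.array(p['R']);t=np.array(p['t']);K=np.array(p['mtx'])
    d=R.T@np.linalg.solve(K,[*uv,1]); c=-R.T@t
    return c+d*(z-c[2])/d[2]
def proj(n,X):
    p=vision.camera_params(n); q=np.array(p['mtx'])@(np.array(p['R'])@X+np.array(p['t'])); return q[:2]/q[2]
def mask(im,lo,hi):
    return cv2.inRange(cv2.cvtColor(im,cv2.COLOR_RGB2HSV),lo,hi)
E
python3 - <<'E'
from h import *
im=cv2.imread('pics/top0.png')[:,:,::-1].copy()
def big(m):
    c=max(cv2.findContours(m,0,2)[0],key=cv2.contourArea); return c
roi=np.zeros(im.shape[:2],np.uint8); roi[235:310,235:400]=255
for n,lo,hi in(('blue',(105,120,40),(130,255,255)),('yellow',(20,120,80),(35,255,255)),('red',(0,120,80),(8,255,255))):
    m=mask(im,lo,hi)&roi; c=big(m); r=cv2.minAreaRect(c); print(n,cv2.contourArea(c),np.round(cv2.boxPoints(r),1).tolist(),[np.round(r[0],1),np.round(r[1],1),r[2]], len(cv2.findContours(m,0,2)[0]))
cv2.imwrite('pics/crop0.png',cv2.resize(im[235:315,235:400,::-1],None,fx=4.8,fy=4.8,interpolation=cv2.INTER_CUBIC))
E
```

```text
blue 1366.5 [[275.3999938964844, 256.0], [379.8999938964844, 246.89999389648438], [381.1000061035156, 261.0], [276.6000061035156, 270.1000061035156]] [array([328.3, 258.5]), array([ 14.2, 104.9]), 85.03025817871094] 1
yellow 646.5 [[323.20001220703125, 275.70001220703125], [364.3999938964844, 272.29998779296875], [365.79998779296875, 289.3999938964844], [324.6000061035156, 292.79998779296875]] [array([344.5, 282.5]), array([17.1, 41.3]), 85.2363510131836] 1
red 8.0 [[343.0, 281.0], [346.0, 281.0], [346.0, 284.0], [343.0, 284.0]] [array([344.5, 282.5]), array([3., 3.]), 90.0] 7
```

View pics/crop0.png

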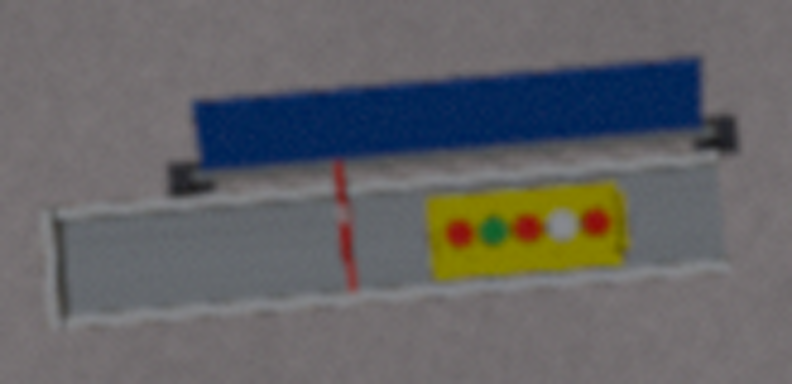

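The crop (4.8x, offset 235) shows the outer pedal edge from (194,100) to (700,58). The wall tops run from (58,212) to (718,155) and (60,322) to (728,268). The red floor line is near (352,270), and the rack's yellow outline runs from (428,198) to (628,262).

```bash
python3 - <<'E'
from h import *
P=lambda u,v,z: ray('top',((u+.5)/4.8+234.5,(v+.5)/4.8+234.5),z)[:2]
w=[P(58,212,.024),P(718,155,.024),P(60,322,.024),P(728,268,.024)]
pe=[P(194,100,.078),P(700,58,.078)]
d=[w[1]-w[0],w[3]-w[2],pe[1]-pe[0]]
print('dir',[np.degrees(np.arctan2(-v[1],-v[0])).round(2) for v in d],'len',[np.linalg.norm(v).round(4) for v in d])
a=-sum(v/np.linalg.norm(v) for v in d); a/=np.linalg.norm(a); l=np.array([-a[1],a[0]])
print('travel',a,'left',l)
print('wall sep',(w[2]-w[0])@l,(w[3]-w[1])@l)
cen=(np.mean(w,axis=0))@l
s_end=np.mean([w[1]@a,w[3]@a])+.195; s_stop=np.mean([w[0]@a,w[2]@a])-.152
s_ped=np.mean([pe[0]@a-.07,pe[1]@a+.185]); s_line=P(352,270,.006)@a
print('gate s from end, stop, pedal, line',s_end,s_stop,s_ped,s_line,' pedal lat',np.mean([q@l for q in pe])-cen,'(expect -.075)')
g=np.median([s_end,s_stop,s_ped,s_line]); G=a*g+l*cen; print('G',G)
# scene check
im=cv2.imread('pics/scene0.png')[:,:,::-1].copy(); 
W=lambda x,y,z: np.array([*(G+a*x+l*y),z+.006])
# rack: yellow uprights top z=.066 world, base
for u,v in((428,198),(433,280),(622,182),(628,262)):
    q=P(u,v,.066)-G; print('yellow z66',q@a,q@l, 'z12', (P(u,v,.012)-G)@a)
for u in((460,234),(493,231),(527,228),(561,225),(596,222)):
    q=P(*u,.072)-G; print('cap',(q@a).round(4),(q@l).round(4))
pts=dict(ped0=W(-.185,-.0752,.072),ped1=W(.07,-.0752,.072),post0=W(-.196,-.04,.05),wallR=W(-.195,-.028,.018),wallL=W(-.195,.028,.018),tip=W(0,.01,.045))
o=cv2.resize(im[190:310,220:370,::-1],None,fx=5,fy=5,interpolation=cv2.INTER_CUBIC)
for k,X in pts.items():
    q=proj('scene',X); print(k,q.round(1)); cv2.circle(o,tuple(int(i) for i in ((q-[220,190])*5+2)),3,(255,0,255),-1)
cv2.imwrite('pics/scenecrop.png',o)
np.savez('g.npz',a=a,l=l,G=G)
E
```

```text
dir [np.float64(95.12), np.float64(94.84), np.float64(94.91)] len [np.float64(0.342), np.float64(0.3442), np.float64(0.2523)]
travel [-0.08639635  0.99626084] left [-0.99626084 -0.08639635]
wall sep 0.05634573485652221 0.05806324079210259
gate s from end, stop, pedal, line -0.01869878069193809 -0.022631882080751148 -0.02018882392909403 -0.020426584528742325  pedal lat -0.0754321623018589 (expect -.075)
G [0.48912708 0.02203348]
yellow z66 -0.043106956653165635 -0.01787529691680935 z12 -0.042757846939246676
yellow z66 -0.04219466676575472 0.022854502261635764 z12 -0.04180676837437042
yellow z66 -0.1401855148549225 -0.017791309023177323 z12 -0.14396398447170872
yellow z66 -0.1394901394504667 0.021962434897563766 z12 -0.14323904314456434
cap -0.0575 0.0014
cap -0.0739 0.0013
cap -0.0908 0.0012
cap -0.1077 0.0011
cap -0.1251 0.0011
ped0 [269.8 269.4]
ped1 [344.8 218.5]
post0 [256.  271.8]
wallR [253.9 279.4]
wallL [238.  268.2]
tip [300.9 225.4]
```

View pics/scenecrop.png

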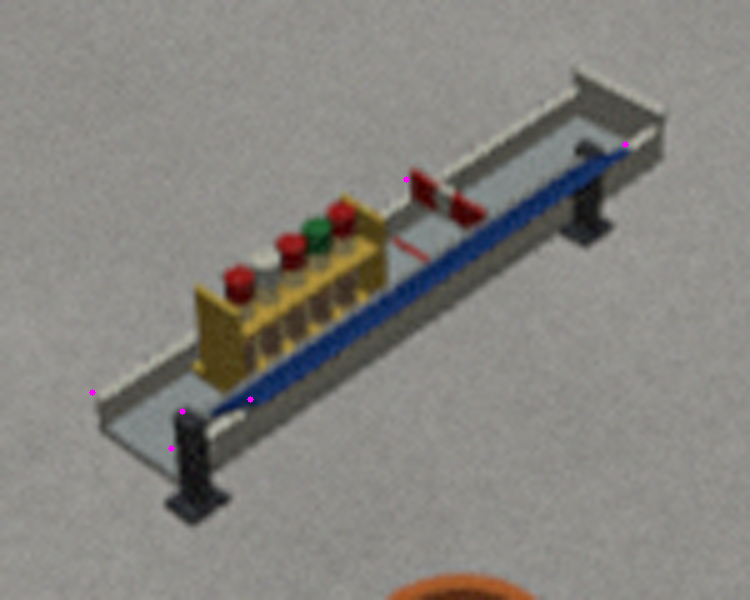

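The scene view agrees with the top-view estimate to within about 2 px, with features lying slightly below and right of the projected points. The offset is small enough to hover the fingers first and correct relative to them.

```bash
cat >> h.py <<'E'
from scipy.spatial.transform import Rotation as Ro
g=np.load('g.npz'); a=np.append(g['a'],0); l=np.append(g['l'],0); G=np.append(g['G'],.006); up=np.array([0,0,1.])
def Rt(t):
    z=np.sin(t)*a-np.cos(t)*up; return np.c_[np.cross(l,z),l,z]
def rel(x,y,z,t,s=None):
    "gate-frame TCP target (m), tilt deg -> tool shift and rotvec"
    s=s or arm.get_state(); R=np.array(s['tool_rot']); T=G+a*x+l*y+up*z
    return (R.T@(T-s['tool_pos'])).round(4),Ro.from_matrix(R.T@Rt(np.radians(t))).as_rotvec().round(4)
def pose():
    s=arm.get_state(); d=np.array(s['tool_pos'])-G; F=np.array(s['ft_force'])
    print('t',s['time_s'],'xyz mm',np.round(1e3*np.array([d@a,d@l,d[2]]),1),'F gate',np.round([F@a,F@l,F[2]],2),'w',round(s['gripper_width'],4),'tilt',np.degrees(np.arcsin(np.array(s['tool_rot'])[:,2]@a)).round(2))
E
python3 - <<'E'
from h import *
print(rel(-.167,-.036,.15,20)); pose()
E
```

```text
(array([0.5558, 0.5028, 0.044 ]), array([ 0.2011, -0.311 ,  1.132 ]))
t 0.1 xyz mm [520.7 262.  193.1] F gate [-0.09  0.93 -0.14] w 0.0854 tilt -0.09
```

```bash
python3 -m crank '[{"dx":0.03,"dy":0.027,"rx":0.012,"ry":-0.02,"rz":0.07,"gripper":0.062},{"dx":0.065,"dy":0.059,"rx":0.025,"ry":-0.04,"rz":0.14,"gripper":0.062},{"dx":0.10,"dy":0.09,"rx":0.037,"ry":-0.058,"rz":0.21,"gripper":0.062},{"dx":0.135,"dy":0.122,"rx":0.05,"ry":-0.077,"rz":0.28,"gripper":0.062},{"dx":0.17,"dy":0.154,"rx":0.063,"ry":-0.097,"rz":0.354,"gripper":0.062},{"dx":0.205,"dy":0.185,"rx":0.075,"ry":-0.117,"rz":0.42,"gripper":0.062},{"dx":0.24,"dy":0.217,"rx":0.088,"ry":-0.136,"rz":0.5,"gripper":0.062},{"dx":0.278,"dy":0.25,"rx":0.1,"ry":-0.155,"rz":0.566,"gripper":0.062}]' 40; python3 -c "
from h import *
print(rel(-.167,-.036,.15,20)); pose()"
```

```text
(array([0.5558, 0.5028, 0.044 ]), array([ 0.2011, -0.311 ,  1.132 ]))
t 0.1 xyz mm [520.7 262.  193.1] F gate [-0.09  0.93 -0.14] w 0.0854 tilt -0.09$[0]: bad value
```

```bash
python3 -m crank '[{"dx":0.03,"dy":0.027,"dz":0,"rx":0.012,"ry":-0.02,"rz":0.07,"gripper":0.062},{"dx":0.065,"dy":0.059,"dz":0,"rx":0.025,"ry":-0.04,"rz":0.14,"gripper":0.062},{"dx":0.10,"dy":0.09,"dz":0,"rx":0.037,"ry":-0.058,"rz":0.21,"gripper":0.062},{"dx":0.135,"dy":0.122,"dz":0,"rx":0.05,"ry":-0.077,"rz":0.28,"gripper":0.062},{"dx":0.17,"dy":0.154,"dz":0,"rx":0.063,"ry":-0.097,"rz":0.354,"gripper":0.062},{"dx":0.205,"dy":0.185,"dz":0,"rx":0.075,"ry":-0.117,"rz":0.42,"gripper":0.062},{"dx":0.24,"dy":0.217,"dz":0,"rx":0.088,"ry":-0.136,"rz":0.5,"gripper":0.062},{"dx":0.278,"dy":0.25,"dz":0,"rx":0.1,"ry":-0.155,"rz":0.566,"gripper":0.062}]' 40; python3 -c "
from h import *
print(rel(-.167,-.036,.15,20)); pose()"
```

```text
time_s: 1.1
tool_pos: [0.3622, 0.1888, 0.1998]
tool_rot: [[0.609, -0.791, -0.066], [-0.774, -0.61, 0.169], [-0.174, -0.052, -0.983]]
ft_force: [0.9, 0.6, 0.9]
gripper_width: 0.0621
finger_force: 0.0
(array([ 0.3709,  0.0635, -0.0246]), array([ 0.0994, -0.154 ,  0.5647]))
t 1.1 xyz mm [177.1 112.1 193.8] F gate [ 0.47 -0.94  0.88] w 0.0621 tilt 10.05
```

```bash
python3 -m crank '[{"dx":0.04,"dy":0.007,"dz":-0.003,"rx":0.012,"ry":-0.019,"rz":0.07,"gripper":0.062},{"dx":0.09,"dy":0.015,"dz":-0.006,"rx":0.025,"ry":-0.038,"rz":0.14,"gripper":0.062},{"dx":0.14,"dy":0.024,"dz":-0.01,"rx":0.037,"ry":-0.058,"rz":0.21,"gripper":0.062},{"dx":0.19,"dy":0.032,"dz":-0.013,"rx":0.05,"ry":-0.077,"rz":0.28,"gripper":0.062},{"dx":0.24,"dy":0.041,"dz":-0.016,"rx":0.063,"ry":-0.097,"rz":0.354,"gripper":0.062},{"dx":0.29,"dy":0.05,"dz":-0.02,"rx":0.075,"ry":-0.117,"rz":0.42,"gripper":0.062},{"dx":0.335,"dy":0.057,"dz":-0.023,"rx":0.088,"ry":-0.136,"rz":0.5,"gripper":0.062},{"dx":0.371,"dy":0.0635,"dz":-0.025,"rx":0.0994,"ry":-0.154,"rz":0.565,"gripper":0.062}]'; python3 -c "
from h import *
pose(); print(rel(-.167,-.036,.085,20)); print(np.round(arm.get_state()['joint_positions'],0))
for n,(r0,r1,c0,c1) in dict(scene=(150,310,180,380),top=(220,320,260,420)).items():
    im=vision.camera(n); cv2.imwrite('pics/full_%s1.png'%n,im[:,:,::-1])
    cv2.imwrite('pics/%s1.png'%n,cv2.resize(im[r0:r1,c0:c1,::-1],None,fx=3.6,fy=3.6,interpolation=cv2.INTER_CUBIC))
"
```

```text
time_s: 2.1
tool_pos: [0.5402, -0.1413, 0.1557]
tool_rot: [[0.079, -0.996, -0.03], [-0.936, -0.084, 0.341], [-0.342, 0.002, -0.94]]
ft_force: [-0.2, 1.2, -0.1]
gripper_width: 0.062
finger_force: 0.0
t 2.1 xyz mm [-167.2  -36.8  149.7] F gate [ 1.16  0.07 -0.05] w 0.062 tilt 20.02
(array([0.022 , 0.0007, 0.0609]), array([ 0.0008,  0.0004, -0.0024]))
[-13.  24.  16. -19. -89.  19.]
```

View pics/scene1.png

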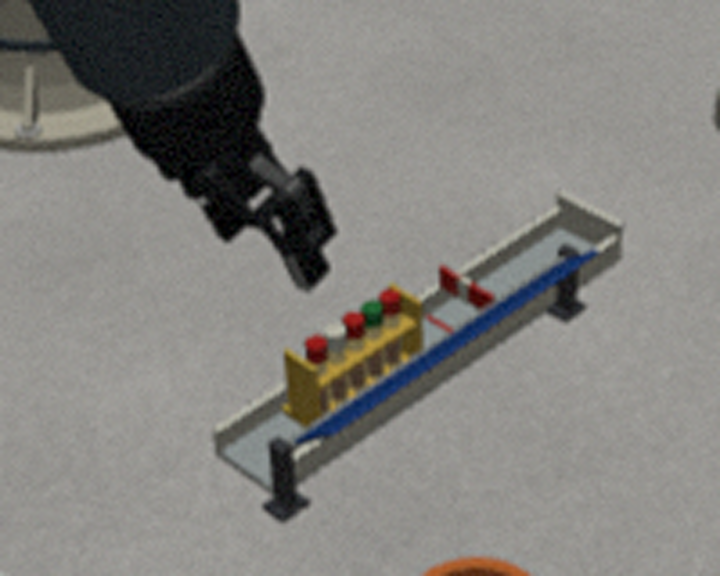

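The hovering pedal-side finger's end is near (310,282) in the crop, which is about (266,228) in the full image. I'll compare that with where the pose says it should be.

```bash
python3 - <<'E'
from h import *
s=arm.get_state(); R=np.array(s['tool_rot']); p=np.array(s['tool_pos'])
for back in(0,6,10):
    for yy in(-.031,-.0455):
        for xx in(-.011,.011):
            q=proj('scene',p+R@[xx,yy,-back/1e3]); print(back,yy,xx,((q-[180,150])*3.6).round(0), ((proj('top',p+R@[xx,yy,-back/1e3])-[260,220])*3.6).round(0))
E
```

```text
0 -0.031 -0.011 [339. 302.] [407. 100.]
0 -0.031 0.011 [314. 328.] [439.  99.]
0 -0.0455 -0.011 [356. 313.] [405.  77.]
0 -0.0455 0.011 [331. 339.] [437.  76.]
6 -0.031 -0.011 [336. 296.] [411.  99.]
6 -0.031 0.011 [311. 322.] [443.  98.]
6 -0.0455 -0.011 [353. 307.] [409.  76.]
6 -0.0455 0.011 [328. 333.] [441.  74.]
10 -0.031 -0.011 [334. 292.] [414.  98.]
10 -0.031 0.011 [309. 318.] [446.  97.]
10 -0.0455 -0.011 [351. 303.] [411.  75.]
10 -0.0455 0.011 [326. 329.] [444.  74.]
```

View pics/top1.png

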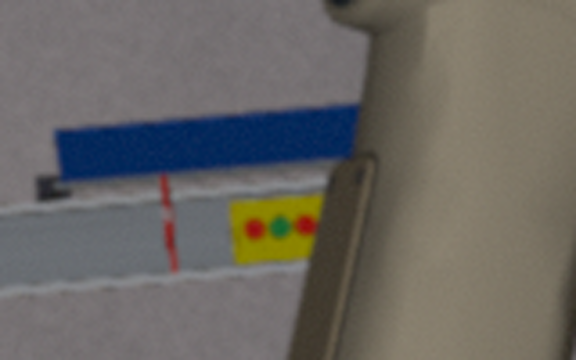

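```bash
python3 - <<'E'
from h import *
pose()
im=vision.camera('scene'); cv2.imwrite('pics/full_scene2.png',im[:,:,::-1])
for f in('full_scene1','full_scene2'):
    gr=cv2.cvtColor(cv2.imread(f'pics/{f}.png'),cv2.COLOR_BGR2GRAY)
    m=(gr<70).astype(np.uint8)*255; m[236:]=0; m[:,:180]=0; m[:,290:]=0
    c=max(cv2.findContours(m,0,2)[0],key=cv2.contourArea)[:,0]
    print(c[c[:,1]>208].tolist())
g0=cv2.cvtColor(cv2.imread('pics/full_scene2.png'),cv2.COLOR_BGR2GRAY)
print(g0[205:240:1,250:284:2])
E
```

```text
t 2.2 xyz mm [-168.6  -36.4  148.1] F gate [ 0.42 -0.63  0.18] w 0.0619 tilt 20.01
[[237, 209], [239, 211], [239, 212], [240, 213], [240, 214], [242, 216], [243, 216], [247, 212], [251, 212], [256, 217], [256, 218], [259, 221], [259, 223], [260, 224], [260, 225], [261, 226], [261, 227], [263, 229], [266, 229], [270, 225], [270, 223], [269, 222], [269, 221], [268, 220], [268, 218], [271, 215], [272, 215], [272, 212], [271, 211], [271, 209]]
[[236, 209], [238, 211], [238, 212], [239, 213], [239, 214], [242, 217], [243, 216], [244, 216], [247, 213], [251, 213], [253, 215], [253, 216], [256, 219], [256, 220], [259, 223], [259, 224], [260, 225], [260, 226], [261, 227], [261, 229], [262, 229], [263, 230], [265, 230], [270, 225], [269, 224], [269, 223], [268, 222], [268, 219], [272, 215], [271, 214], [271, 213], [270, 212], [270, 209]]
[[ 83 147  68  30  35  38  36  35  24  38 150 150 152 151 149 148 152]
 [132 125  18  29  22  29  29  26   8  38 153 153 149 151 149 149 153]
 [148  67  22  12  25   5  27  30  14  15 138 147 150 151 149 148 152]
 [123  24  29  11  14  16  27  28  16  18  96 
[... 1526 characters left out ...]
150 151 156 149  93  49  85 153 148 149 150 152 147 151 150]
 [144 143 149 149 148 154 137  79 131 159 149 145 150 149 149 154 152]
 [144 149 149 148 145 149 153 128 148 151 146 149 148 153 148 147 148]
 [145 147 146 153 148 152 150 148 147 150 148 148 151 149 151 145 123]
 [151 145 148 149 148 149 147 151 147 149 144 151 146 148 145 127  78]
 [150 150 144 152 148 149 145 149 147 149 150 146 153 150 154 108  73]
 [144 143 143 152 147 147 148 150 144 150 154 148 146 131 127  79  66]
 [145 150 148 146 145 148 145 149 149 154 148 152 146  94  74  58  48]
 [147 148 151 148 147 151 149 150 148 155 154 153 142  62  67  62  30]
 [142 147 147 146 148 152 146 147 159 148 152 155 151  54  66  52  40]]
```

```bash
python3 - <<'E'
from h import *
p=np.array([0.18307,0.51806,0.19902]); R=np.array([[0.943,-0.333,-0.001],[-0.333,-0.943,-0.002],[0,0.002,-1]])
for n in('scene','top'):
    print(n,'base',proj(n,np.zeros(3)).round(1),[proj(n,p+R@[x,y,-b]).round(1).tolist() for y in(-.05,.05) for x in (0,) for b in(0,.013)])
    gr=cv2.cvtColor(cv2.imread(f'pics/{n}0.png'),cv2.COLOR_BGR2GRAY)
    m=(gr<60).astype(np.uint8)*255
    if n=='scene': m[:,:325]=0;m[:,392:]=0; m[85:]=0; print([ (c,int(np.nonzero(m[:,c])[0].max())) for c in range(336,386,2) if m[:,c].any()])
E
```

```text
scene base [195.9 172.1] [[370.0, 82.6], [370.3, 78.6], [342.2, 87.0], [342.4, 83.0]]
[(336, 58), (338, 60), (340, 61), (342, 72), (344, 73), (346, 73), (348, 59), (350, 56), (352, 55), (354, 53), (356, 53), (358, 53), (360, 84), (362, 84), (364, 84), (366, 84), (368, 84), (370, 84), (372, 84), (374, 84), (376, 84), (378, 84), (380, 84), (382, 84), (384, 84)]
top base [315.3 489.5] [[44.3, 421.0], [41.0, 422.4], [87.9, 437.9], [85.0, 439.6]]
```

```bash
python3 - <<'E'
from h import *
im=cv2.imread('pics/top0.png')[:,:,::-1].copy(); sc=cv2.imread('pics/scene0.png')[:,:,::-1].copy()
def cen(im,roi,lo,hi):
    m=mask(im,lo,hi); r=np.zeros_like(m); r[roi[0]:roi[1],roi[2]:roi[3]]=255; m&=r
    v,u=np.nonzero(m); return u.mean(),v.mean(),u.size
b=(105,90,40),(130,255,255)
ct=cen(im,(170,205,255,290),*b); cs=cen(sc,(230,255,390,415),*b)
print('cap',ct,cs,'pred',proj('scene',ray('top',ct[:2],.105)))
rd=(0,120,80),(8,255,255)
jt=cen(im,(285,320,135,175),*rd); js=cen(sc,(160,182,375,405),*rd)
print('jar',jt,js,'pred',proj('scene',ray('top',jt[:2],.055)))
for n,f in(('top',im),('scene',sc)):
    m=mask(f,(5,130,80),(18,255,255)); m=m if n=='scene' else m
    r=np.zeros_like(m); 
    if n=='top': r[170:225,350:405]=255
    else: r[295:350,280:345]=255
    m&=r; rr=cv2.fitEllipse(max(cv2.findContours(m,0,2)[0],key=cv2.contourArea)); print('tape',n,rr[0])
    if n=='top': print('pred',proj('scene',ray('top',rr[0],.02)))
E
```

```text
cap (np.float64(269.35483870967744), np.float64(184.29032258064515), 93) (np.float64(401.7920792079208), np.float64(241.24752475247524), 101) pred [400.94512635 239.51296444]
jar (np.float64(151.8850267379679), np.float64(302.52941176470586), 374) (np.float64(389.2881355932203), np.float64(167.9406779661017), 118) pred [388.43360088 167.8576181 ]
tape top (376.76611328125, 197.45069885253906)
pred [310.79933331 319.50334991]
tape scene (311.71917724609375, 323.32891845703125)
```

```bash
python3 - <<'E'
from h import *
A=cv2.imread('pics/full_scene2.png')[180:260,215:295]; B=cv2.imread('pics/scene0.png')[15:95,325:405]
o=np.hstack([cv2.resize(np.clip(x.astype(float)*1.8,0,255).astype(np.uint8),(400,400),interpolation=cv2.INTER_CUBIC) for x in(A,B)])
s=arm.get_state(); R=np.array(s['tool_rot']); p=np.array(s['tool_pos'])
for b in (0,.02,.04):
  for y in(-.031,.031):
    q=(proj('scene',p+R@[0,y,-b])-[215,180])*5; cv2.circle(o,(int(q[0]),int(q[1])),3,(255,0,255),-1)
cv2.imwrite('pics/zoom.png',o)
E
```

```text
(no output)
```

View pics/zoom.png

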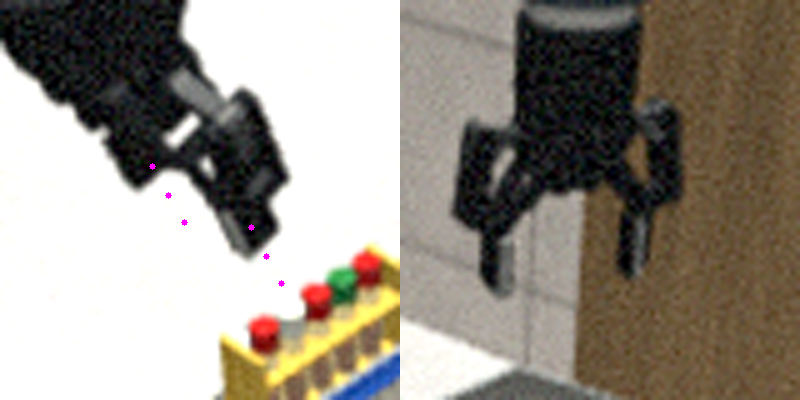

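The zoom shows the two finger ends at about (137,187) and (250,255), roughly 35 mm behind the reported TCP along the tool. The start picture agrees with that. I'll assume the fingertips sit about 35 mm short of the TCP, confirm it by contact on the pedal, and shift forward accordingly.

```bash
python3 -c "
from h import *
pose(); print(rel(-.153,-.039,.07,20),rel(-.153,-.039,.05,20))"
```

```text
t 2.25 xyz mm [-167.   -36.3  149. ] F gate [-0.27  0.88 -0.31] w 0.0619 tilt 20.02
(array([ 0.0139, -0.0029,  0.079 ]), array([ 0.0021,  0.0003, -0.0024])) (array([ 0.0207, -0.003 ,  0.0978]), array([ 0.0021,  0.0003, -0.0024]))
```

```bash
python3 -m crank '[{"dx":0.003,"dy":-0.001,"dz":0.015,"rx":0,"ry":0,"rz":0,"gripper":0.062},{"dx":0.006,"dy":-0.002,"dz":0.03,"rx":0,"ry":0,"rz":0,"gripper":0.062},{"dx":0.008,"dy":-0.003,"dz":0.045,"rx":0.001,"ry":0,"rz":-0.001,"gripper":0.062},{"dx":0.011,"dy":-0.003,"dz":0.06,"rx":0.001,"ry":0,"rz":-0.002,"gripper":0.062},{"dx":0.013,"dy":-0.003,"dz":0.07,"rx":0.001,"ry":0,"rz":-0.002,"gripper":0.062},{"dx":0.014,"dy":-0.003,"dz":0.079,"rx":0.001,"ry":0,"rz":-0.002,"gripper":0.062},{"dx":0.014,"dy":-0.003,"dz":0.079,"rx":0.001,"ry":0,"rz":-0.002,"gripper":0.062},{"dx":0.014,"dy":-0.003,"dz":0.079,"rx":0.001,"ry":0,"rz":-0.002,"gripper":0.062}]'; python3 - <<'E'
from h import *
pose(); print(rel(-.153,-.039,.03,20))
im=vision.camera('scene'); cv2.imwrite('pics/full_scene3.png',im[:,:,::-1])
o=cv2.resize(im[180:290,225:335,::-1],None,fx=5,fy=5,interpolation=cv2.INTER_CUBIC); o=np.clip(o*1.5,0,255).astype(np.uint8)
t=vision.camera('top'); cv2.imwrite('pics/full_top3.png',t[:,:,::-1])
cv2.imwrite('pics/zoom3.png',o)
E
```

```text
time_s: 3.25
tool_pos: [0.5421, -0.1259, 0.0783]
tool_rot: [[0.085, -0.996, -0.028], [-0.936, -0.089, 0.34], [-0.341, -0.003, -0.94]]
ft_force: [-0.3, 0.0, 0.4]
gripper_width: 0.0618
finger_force: 0.0
t 3.25 xyz mm [-152.   -39.9   72.3] F gate [0.05 0.35 0.36] w 0.0618 tilt 19.92
(array([0.0154, 0.0011, 0.0394]), array([-0.0016, -0.0014,  0.0037]))
```

View pics/zoom3.png

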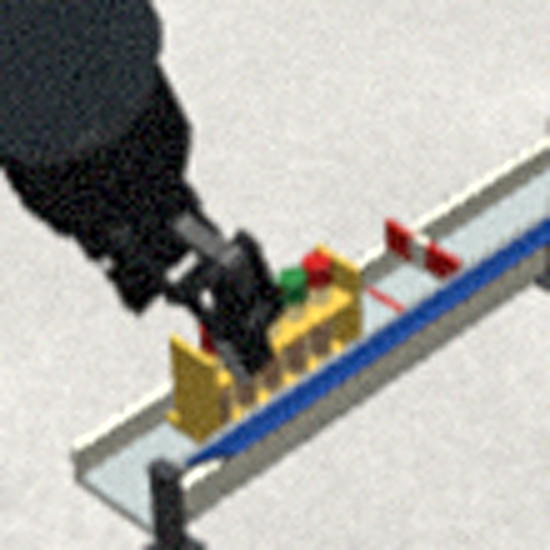

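The near finger's lower tip is at about (252,378) in the crop, or (275.4,255.6) in the full image. The far finger's tip is at about (140,312), or (253,242.4). I'll intersect those rays with the finger planes.

```bash
python3 - <<'E'
from h import *
s=arm.get_state(); R=np.array(s['tool_rot']); p=np.array(s['tool_pos'])
P=vision.camera_params('scene'); Rc=np.array(P['R']); c=-Rc.T@np.array(P['t'])
for uv,ys in(((275.4,255.6),(-.065,-.075,-.085)),((253,242.4),(-.005,0.005,-.015))):
    d=Rc.T@np.linalg.solve(np.array(P['mtx']),[*uv,1])
    for y in ys:
        X=c+d*((y-(c-G)@l)/(d@l))-G; print(uv,y,'x',(X@a).round(4),'z',X[2].round(4), 'tool', (R.T@(X+G-p)).round(4))
print('proj TCP',proj('scene',p), 'tip b35',proj('scene',p-R[:,2]*.035), 'rack rear top', proj('scene',G+a*-.142+up*.06))
# top: dark finger pixels?
E
```

```text
(275.4, 255.6) -0.065 x -0.1572 z 0.0883 tool [-0.0005 -0.0251 -0.0167]
(275.4, 255.6) -0.075 x -0.1659 z 0.0998 tool [ 0.0038 -0.0351 -0.0305]
(275.4, 255.6) -0.085 x -0.1746 z 0.1113 tool [ 0.0081 -0.0451 -0.0442]
(253, 242.4) -0.005 x -0.1686 z 0.0995 tool [ 0.0062  0.0349 -0.0312]
(253, 242.4) 0.005 x -0.1608 z 0.0892 tool [ 0.0024  0.0449 -0.0189]
(253, 242.4) -0.015 x -0.1763 z 0.1097 tool [ 0.0101  0.0249 -0.0435]
proj TCP [269.79384823 254.88134716] tip b35 [264.93120321 246.22058253] rack rear top [261.52000853 249.19328124]
```

```bash
python3 -c "
from h import *
print(rel(-.153,-.041,.012,20))"
```

```text
(array([ 0.0215, -0.0008,  0.0564]), array([-0.0019, -0.0014,  0.0036]))
```

```bash
python3 -m crank '[{"dx":0.002,"dy":-0.001,"dz":0.006,"rx":0,"ry":0,"rz":0.002,"gripper":0.062},{"dx":0.005,"dy":-0.001,"dz":0.013,"rx":0,"ry":0,"rz":0.002,"gripper":0.062},{"dx":0.008,"dy":-0.001,"dz":0.02,"rx":0,"ry":0,"rz":0.003,"gripper":0.062},{"dx":0.0105,"dy":-0.001,"dz":0.027,"rx":0,"ry":0,"rz":0.003,"gripper":0.062},{"dx":0.013,"dy":-0.001,"dz":0.034,"rx":0,"ry":0,"rz":0.003,"gripper":0.062},{"dx":0.016,"dy":-0.001,"dz":0.041,"rx":0,"ry":0,"rz":0.003,"gripper":0.062},{"dx":0.019,"dy":-0.001,"dz":0.049,"rx":0,"ry":0,"rz":0.003,"gripper":0.062},{"dx":0.0215,"dy":-0.001,"dz":0.0564,"rx":0,"ry":0,"rz":0.003,"gripper":0.062}]'; python3 - <<'E'
from h import *
pose(); 
im=vision.camera('scene'); cv2.imwrite('pics/full_scene4.png',im[:,:,::-1])
pose()
def gp(th,r=.05,h=.003,x=0): return G+a*x+l*(-.04+r*np.cos(th)-h*np.sin(th))+up*(.042+r*np.sin(th)+h*np.cos(th))
for th in(0,.7,1.0,1.15,1.3): print(th,proj('scene',gp(th)).round(1))
m=mask(im,(0,120,80),(8,255,255)); m[:190]=0; m[250:]=0; m[:,290:330]=m[:,290:330]; m[:,:285]=0;m[:,335:]=0
for c in cv2.findContours(m,0,2)[0]:
    if cv2.contourArea(c)>3: print(cv2.contourArea(c),np.round(cv2.boxPoints(cv2.minAreaRect(c))).tolist())
o=cv2.resize(im[180:290,225:335,::-1],None,fx=5,fy=5,interpolation=cv2.INTER_CUBIC); o=np.clip(o*1.5,0,255).astype(np.uint8)
cv2.imwrite('pics/zoom4.png',o)
E
```

```text
time_s: 4.35
tool_pos: [0.5435, -0.1267, 0.0172]
tool_rot: [[0.082, -0.996, -0.027], [-0.937, -0.086, 0.34], [-0.341, -0.002, -0.94]]
ft_force: [2.6, 0.9, 2.3]
gripper_width: 0.0618
finger_force: 1.2
t 4.35 xyz mm [-152.9  -41.4   11.2] F gate [ 0.67 -2.64  2.3 ] w 0.0618 tilt 19.92
t 4.4 xyz mm [-152.6  -40.7   10.1] F gate [-0.58 -1.88  0.84] w 0.0619 tilt 19.97
0 [300.9 225.4]
0.7 [304.6 217.6]
1.0 [308.  216.6]
1.15 [310.  216.7]
1.3 [312.2 217.2]
8.5 [[286.0, 231.0], [290.0, 231.0], [290.0, 234.0], [286.0, 234.0]]
4.0 [[306.0, 219.0], [308.0, 218.0], [312.0, 222.0], [311.0, 224.0]]
```

View pics/zoom4.png

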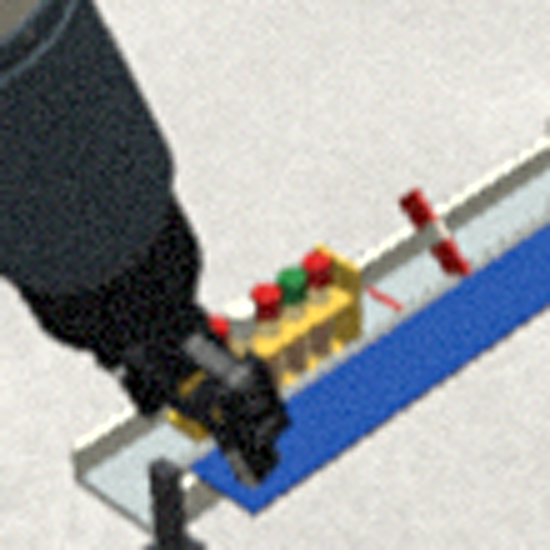

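The pedal finger is on the blue pedal with its tip near (262,478). The gate's free end is at (410,195), so the gate is about 0.7–0.75 rad open. The other finger is behind the rack. Another 13 mm down should give about 1.15 rad.

```bash
python3 -m crank '[{"dx":0.001,"dy":0,"dz":0.002,"rx":0,"ry":0,"rz":0,"gripper":0.062},{"dx":0.0015,"dy":0,"dz":0.004,"rx":0,"ry":0,"rz":0,"gripper":0.062},{"dx":0.0022,"dy":0,"dz":0.006,"rx":0,"ry":0,"rz":0,"gripper":0.062},{"dx":0.003,"dy":0,"dz":0.008,"rx":0,"ry":0,"rz":0,"gripper":0.062},{"dx":0.0037,"dy":0,"dz":0.01,"rx":0,"ry":0,"rz":0,"gripper":0.062},{"dx":0.0045,"dy":0,"dz":0.0122,"rx":0,"ry":0,"rz":0,"gripper":0.062},{"dx":0.0045,"dy":0,"dz":0.0122,"rx":0,"ry":0,"rz":0,"gripper":0.062},{"dx":0.0045,"dy":0,"dz":0.0122,"rx":0,"ry":0,"rz":0,"gripper":0.062}]'; cat > look.py <<'E'
from h import *
import sys
pose()
im=vision.camera('scene'); cv2.imwrite(f'pics/full_{sys.argv[1]}.png',im[:,:,::-1])
pose()
m=mask(im,(0,100,60),(10,255,255)); m[:195]=0; m[245:]=0; m[:,:295]=0;m[:,330:]=0
print('gate red',[(u,np.nonzero(m[:,u])[0].tolist()) for u in range(300,324) if m[:,u].any()])
y=mask(im,(18,110,60),(35,255,255)); y[:,:235]=0; y[:,345:]=0;y[:190]=0;y[290:]=0
v,u=np.nonzero(y); print('yellow u range',u.min(),u.max(),'v',v.min(),v.max(),u.size)
o=cv2.resize(im[180:290,225:355,::-1],None,fx=5,fy=5,interpolation=cv2.INTER_CUBIC); cv2.imwrite(f'pics/z_{sys.argv[1]}.png',np.clip(o*1.5,0,255).astype(np.uint8))
E
python3 look.py s5; python3 -c "
from h import *
for th in(0.7,.9,1.0,1.15,1.3):
  print(th,[(proj('scene',G+l*(-.04+r*np.cos(th)-h*np.sin(th))+up*(.042+r*np.sin(th)+h*np.cos(th)))+[1.8,1.6]).round(1).tolist() for r,h in((.05,-.006),(.05,.012),(.01,.003))])"
```

```text
time_s: 5.4
tool_pos: [0.543, -0.1267, 0.0045]
tool_rot: [[0.082, -0.996, -0.029], [-0.936, -0.087, 0.34], [-0.341, -0.001, -0.94]]
ft_force: [0.4, 0.6, 1.7]
gripper_width: 0.062
finger_force: 1.1
t 5.4 xyz mm [-152.8  -40.8   -1.5] F gate [ 0.6 -0.5  1.7] w 0.062 tilt 19.94
t 5.45 xyz mm [-152.8  -40.8   -1.5] F gate [-0.68  0.56  3.35] w 0.062 tilt 19.94
gate red [(300, [239]), (301, [239]), (302, [240]), (303, [240]), (304, [241]), (309, [218]), (310, [218, 221]), (311, [218, 219, 220, 221, 222, 223, 224]), (312, [218, 219, 220, 221, 222, 224]), (313, [218, 220, 221, 222, 223, 224, 229]), (314, [221, 222, 223, 224, 229, 230, 231, 232]), (315, [222, 223, 224, 229, 230, 232, 233, 234]), (316, [224, 229, 230, 231, 232, 233, 234]), (317, [228, 229, 230, 232, 233, 234, 235]), (318, [232, 234]), (319, [234])]
yellow u range 261 296 v 229 262 245
0.7 [[304.8, 220.5], [308.1, 217.9], [315.4, 232.6]]
0.9 [[306.5, 219.0], [310.7, 217.7], [316.0, 232.6]]
1.0 [[307.6, 218.5], [312.1, 217.8], [316.3, 232.7]]
1.15 [[309.4, 218.1], [314.3, 218.4], [316.7, 232.8]]
1.3 [[311.4, 218.1], [316.6, 219.4], [317.2, 233.1]]
```

The gate's free end sits at columns 309–313, row 218, which is about 1.15 rad open, and the hold force is about 2–3 N. Now the slow push begins.

```bash
python3 -m crank '[{"dx":-0.0075,"dy":0,"dz":0.004,"rx":0,"ry":0,"rz":0,"gripper":0.062},{"dx":-0.015,"dy":0,"dz":0.0065,"rx":0,"ry":0,"rz":0,"gripper":0.062},{"dx":-0.0235,"dy":0,"dz":0.0095,"rx":0,"ry":0,"rz":0,"gripper":0.062},{"dx":-0.032,"dy":0,"dz":0.0127,"rx":0,"ry":0,"rz":0,"gripper":0.062},{"dx":-0.0405,"dy":0,"dz":0.0158,"rx":0,"ry":0,"rz":0,"gripper":0.062},{"dx":-0.049,"dy":0,"dz":0.0189,"rx":0,"ry":0,"rz":0,"gripper":0.062},{"dx":-0.0575,"dy":0,"dz":0.022,"rx":0,"ry":0,"rz":0,"gripper":0.062},{"dx":-0.0575,"dy":0,"dz":0.022,"rx":0,"ry":0,"rz":0,"gripper":0.062}]'; python3 look.py s6
```

```text
time_s: 6.45
tool_pos: [0.5374, -0.0639, 0.0035]
tool_rot: [[0.082, -0.996, -0.029], [-0.936, -0.087, 0.341], [-0.342, -0.001, -0.94]]
ft_force: [0.9, 0.3, 2.8]
gripper_width: 0.0621
finger_force: 1.2
t 6.45 xyz mm [-89.8 -40.6  -2.5] F gate [ 0.22 -0.96  2.78] w 0.0621 tilt 20.02
t 6.5 xyz mm [-89.9 -40.6  -2.6] F gate [ 1.01 -0.97  2.37] w 0.0618 tilt 20.04
gate red [(300, [222, 224, 225, 226, 227]), (301, [221, 222, 223, 224, 225, 227, 228]), (302, [222, 224]), (303, [222, 223, 224, 225, 226, 227]), (310, [218, 219]), (311, [218, 220, 221, 222, 223]), (312, [218, 219, 221, 222, 223, 224]), (313, [218, 219, 220, 221, 222, 223, 224, 229]), (314, [219, 220, 221, 222, 223, 224, 229, 232]), (315, [221, 222, 223, 224, 229, 230, 233, 234]), (316, [223, 224, 229, 230, 231, 232, 233, 234]), (317, [229, 231, 232, 233, 235]), (318, [231, 232, 233, 234]), (319, [233, 234])]
yellow u range 273 309 v 220 257 235
```

View pics/z_s6.png

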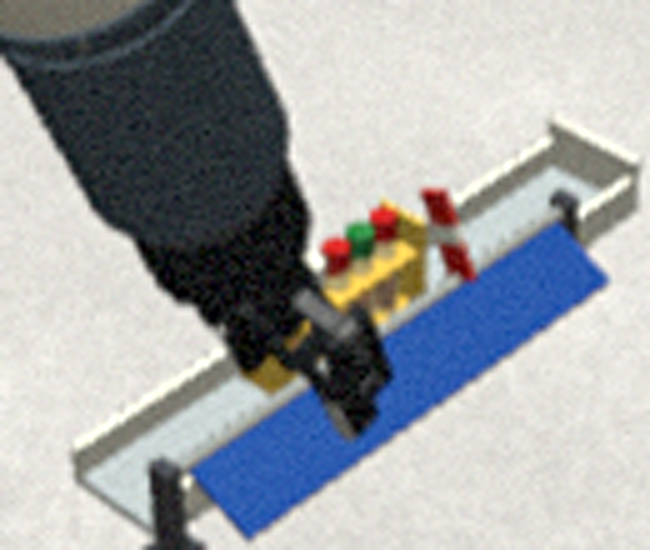

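The rack's front has just reached the gate plane, with rack x about −41 mm. The gate is still up with its tip at (432,195), and the blue pedal is well down. I'll keep pushing and lean the hand back further so the finger linkages stay clear of the raised gate.

```bash
python3 -m crank '[{"dx":-0.0075,"dy":0,"dz":0.0022,"rx":0,"ry":-0.025,"rz":0,"gripper":0.062},{"dx":-0.015,"dy":0,"dz":0.0045,"rx":0,"ry":-0.05,"rz":0,"gripper":0.062},{"dx":-0.0227,"dy":0,"dz":0.0067,"rx":0,"ry":-0.075,"rz":0,"gripper":0.062},{"dx":-0.0303,"dy":0,"dz":0.009,"rx":0,"ry":-0.1,"rz":0,"gripper":0.062},{"dx":-0.0379,"dy":0,"dz":0.0112,"rx":0,"ry":-0.125,"rz":0,"gripper":0.062},{"dx":-0.0454,"dy":0,"dz":0.0135,"rx":0,"ry":-0.15,"rz":0,"gripper":0.062},{"dx":-0.053,"dy":0,"dz":0.0157,"rx":0,"ry":-0.175,"rz":0,"gripper":0.062},{"dx":-0.053,"dy":0,"dz":0.0157,"rx":0,"ry":-0.175,"rz":0,"gripper":0.062}]'; python3 look.py s7
```

```text
time_s: 7.5
tool_pos: [0.5326, -0.0094, 0.0067]
tool_rot: [[0.075, -0.996, -0.043], [-0.862, -0.086, 0.5], [-0.501, -0.0, -0.865]]
ft_force: [0.8, 0.5, 1.8]
gripper_width: 0.0618
finger_force: 1.2
t 7.5 xyz mm [-35.1 -40.6   0.7] F gate [ 0.44 -0.82  1.77] w 0.0618 tilt 30.1
t 7.55 xyz mm [-35.1 -40.7   0.8] F gate [-0.89 -1.95  1.84] w 0.0624 tilt 30.07
gate red [(303, [220, 221, 222]), (304, [219, 220, 221, 223, 224, 225]), (305, [219, 220, 221, 222, 223, 224, 225]), (306, [219, 220, 221, 222, 223, 224, 225]), (307, [219, 220, 221, 222, 224]), (310, [218, 219]), (311, [218, 219, 222, 223, 224]), (312, [214, 215, 218, 219, 220, 221, 223, 224]), (313, [213, 214, 216, 217, 219, 220, 221, 222, 224, 229, 230, 231]), (314, [213, 214, 216, 217, 220, 221, 222, 224, 229, 231, 232, 233]), (315, [214, 215, 217, 218, 219, 220, 221, 222, 223, 224, 229, 231, 232, 233, 234]), (316, [214, 215, 216, 217, 218, 225, 229, 231, 234]), (317, [226, 227, 228, 229, 230, 231, 232, 233, 234, 235]), (318, [229, 230, 231, 232, 233, 234]), (319, [234])]
yellow u range 287 322 v 212 248 169
```

```bash
python3 -m crank '[{"dx":-0.0072,"dy":0,"dz":0.0041,"rx":0,"ry":0,"rz":0,"gripper":0.062},{"dx":-0.0144,"dy":0,"dz":0.0083,"rx":0,"ry":0,"rz":0,"gripper":0.062},{"dx":-0.0216,"dy":0,"dz":0.0125,"rx":0,"ry":0,"rz":0,"gripper":0.062},{"dx":-0.0288,"dy":0,"dz":0.0166,"rx":0,"ry":0,"rz":0,"gripper":0.062},{"dx":-0.036,"dy":0,"dz":0.0208,"rx":0,"ry":0,"rz":0,"gripper":0.062},{"dx":-0.0432,"dy":0,"dz":0.0249,"rx":0,"ry":0,"rz":0,"gripper":0.062},{"dx":-0.0502,"dy":0,"dz":0.029,"rx":0,"ry":0,"rz":0,"gripper":0.062},{"dx":-0.0502,"dy":0,"dz":0.029,"rx":0,"ry":0,"rz":0,"gripper":0.062}]'; python3 look.py s8; python3 - <<'E'
from h import *
t=vision.camera('top'); cv2.imwrite('pics/full_t8.png',t[:,:,::-1])
m=mask(t,(20,120,80),(35,255,255)); m[:240]=0;m[310:]=0;m[:,:235]=0;m[:,400:]=0
v,u=np.nonzero(m); print('top yellow',u.min() if u.size else None,u.max() if u.size else None,u.size)
if u.size:
    for z in(.012,.066): q=ray('top',(u.min()-.5,v[u==u.min()].mean()),z)-G; print('front x',q@a)
E
```

```text
time_s: 8.55
tool_pos: [0.5276, 0.0487, 0.0068]
tool_rot: [[0.076, -0.996, -0.043], [-0.862, -0.087, 0.499], [-0.501, -0.001, -0.866]]
ft_force: [1.3, 0.5, 2.1]
gripper_width: 0.062
finger_force: 1.2
t 8.55 xyz mm [ 23.3 -40.6   0.8] F gate [ 0.41 -1.35  2.13] w 0.062 tilt 30.05
t 8.6 xyz mm [ 23.2 -40.6   0.8] F gate [ 1.37 -2.24  2.24] w 0.062 tilt 30.07
gate red [(300, [239]), (301, [239]), (302, [240]), (303, [240]), (304, [241]), (313, [230]), (314, [216]), (319, [210, 211, 212]), (320, [209, 210, 211, 212, 213, 215]), (321, [209, 210, 211, 212, 214, 215]), (322, [209, 210, 211, 212, 213, 214, 215]), (323, [210, 211, 212, 213, 214])]
yellow u range 303 337 v 205 238 190
top yellow 260 286 337
front x 0.11960756073695315
front x 0.1126365591389491
```

The rack's front is at about +113 to +119 mm in the top view and its centre at about +65 mm, with the gate still held open. Now I'll slide back along the pedal before releasing.

```bash
python3 -m crank '[{"dx":0.006,"dy":0,"dz":-0.0035,"rx":0,"ry":0,"rz":0,"gripper":0.062},{"dx":0.015,"dy":0,"dz":-0.0087,"rx":0,"ry":0,"rz":0,"gripper":0.062},{"dx":0.024,"dy":0,"dz":-0.0139,"rx":0,"ry":0,"rz":0,"gripper":0.062},{"dx":0.033,"dy":0,"dz":-0.0191,"rx":0,"ry":0,"rz":0,"gripper":0.062},{"dx":0.042,"dy":0,"dz":-0.0242,"rx":0,"ry":0,"rz":0,"gripper":0.062},{"dx":0.051,"dy":0,"dz":-0.0294,"rx":0,"ry":0,"rz":0,"gripper":0.062},{"dx":0.0624,"dy":0,"dz":-0.036,"rx":0,"ry":0,"rz":0,"gripper":0.062},{"dx":0.0624,"dy":0,"dz":-0.036,"rx":0,"ry":0,"rz":0,"gripper":0.062}]'; python3 look.py s9
```

```text
time_s: 9.65
tool_pos: [0.5343, -0.0261, 0.0065]
tool_rot: [[0.074, -0.996, -0.042], [-0.864, -0.085, 0.497], [-0.498, -0.001, -0.867]]
ft_force: [1.2, -1.1, 2.5]
gripper_width: 0.0621
finger_force: 1.2
t 9.65 xyz mm [-51.8 -40.8   0.5] F gate [-1.17 -1.08  2.46] w 0.0621 tilt 29.89
t 9.7 xyz mm [-51.5 -40.9   0.5] F gate [-2.4  -0.57  1.08] w 0.0622 tilt 29.89
gate red [(300, [239]), (301, [239]), (304, [241]), (310, [215, 216, 217, 218, 219, 220]), (311, [215, 216, 217, 218, 219, 220, 221, 222, 223, 224]), (312, [215, 216, 217, 218, 220, 224]), (313, [215, 216, 217, 218, 219, 222, 223, 224, 229, 230]), (314, [215, 216, 217, 218, 219, 220, 224, 230, 231, 232, 233, 234]), (315, [219, 220, 221, 222, 223, 224, 229, 230, 231, 233, 234]), (316, [229, 230, 231, 232, 234]), (317, [229, 230, 231, 232, 233, 234, 235]), (318, [229, 230, 231, 232, 233]), (319, [210, 211, 212, 234]), (320, [209, 210, 211, 212, 213, 214, 215]), (321, [209, 210, 211, 212, 214, 215]), (322, [209, 211, 213, 214, 215]), (323, [210, 211, 212, 213])]
yellow u range 302 337 v 205 238 318
```

```bash
python3 -m crank '[{"dx":-0.0025,"dy":0,"dz":-0.0043,"rx":0,"ry":0,"rz":0,"gripper":0.062},{"dx":-0.005,"dy":0,"dz":-0.0087,"rx":0,"ry":0,"rz":0,"gripper":0.062},{"dx":-0.0075,"dy":0,"dz":-0.013,"rx":0,"ry":0,"rz":0,"gripper":0.062},{"dx":-0.01,"dy":0,"dz":-0.0173,"rx":0,"ry":0,"rz":0,"gripper":0.062},{"dx":-0.0125,"dy":0,"dz":-0.0217,"rx":0,"ry":0,"rz":0,"gripper":0.062},{"dx":-0.015,"dy":0,"dz":-0.026,"rx":0,"ry":0,"rz":0,"gripper":0.062},{"dx":-0.0175,"dy":0,"dz":-0.0303,"rx":0,"ry":0,"rz":0,"gripper":0.062},{"dx":-0.02,"dy":0,"dz":-0.0346,"rx":0,"ry":0,"rz":0,"gripper":0.062}]' | head -2; python3 -m crank '[{"dx":-0.005,"dy":0,"dz":-0.0087,"rx":0,"ry":0,"rz":0,"gripper":0.062},{"dx":-0.01,"dy":0,"dz":-0.0173,"rx":0,"ry":0,"rz":0,"gripper":0.062},{"dx":-0.015,"dy":0,"dz":-0.026,"rx":0,"ry":0,"rz":0,"gripper":0.062},{"dx":-0.02,"dy":0,"dz":-0.0346,"rx":0,"ry":0,"rz":0,"gripper":0.062},{"dx":-0.03,"dy":0,"dz":-0.052,"rx":0,"ry":0,"rz":0,"gripper":0.062},{"dx":-0.04,"dy":0,"dz":-0.0693,"rx":0,"ry":0,"rz":0,"gripper":0.062},{"dx":-0.04,"dy":0,"dz":-0.0693,"rx":0,"ry":0,"rz":0,"gripper":0.062},{"dx":-0.04,"dy":0,"dz":-0.0693,"rx":0,"ry":0,"rz":0,"gripper":0.062}]' | head -2; python3 look.py s10; python3 - <<'E'
from h import *
t=vision.camera('top'); m=mask(t,(20,120,80),(35,255,255)); m[:240]=0;m[310:]=0;m[:,:235]=0;m[:,400:]=0
v,u=np.nonzero(m); c=(u.mean(),v.mean()); q=ray('top',c,.03)-G; print('top yellow',u.min(),u.max(),u.size,'centre',q@a,q@l)
E
```

```text
time_s: 10.7
tool_pos: [0.5339, -0.0243, 0.0469]
time_s: 11.7
tool_pos: [0.5336, -0.0241, 0.1262]
t 11.7 xyz mm [-49.8 -40.3 120.2] F gate [-0.22  0.37 -0.82] w 0.0619 tilt 30.01
t 11.75 xyz mm [-49.8 -40.1 119.9] F gate [-0.14 -0.51  0.32] w 0.062 tilt 30.01
gate red [(300, [239]), (301, [239]), (302, [224, 225, 226, 227, 228, 240]), (303, [224, 225, 226, 227, 228, 229, 240]), (304, [224, 225, 226, 227, 228, 229, 230, 241]), (305, [225, 226, 227, 228, 230]), (306, [226, 228, 229, 231]), (307, [226]), (309, [215]), (310, [215, 216, 217, 218, 219, 229, 230, 231, 232, 233]), (311, [215, 216, 217, 219, 220, 228, 229, 231, 232, 234]), (312, [215, 216, 217, 218, 221, 229, 230, 231, 232, 234]), (313, [215, 216, 217, 218, 219, 221, 229, 230, 234, 235]), (314, [215, 216, 217, 219, 220, 230, 231, 232, 233, 234]), (315, [216, 230, 231, 232, 233, 234]), (316, [230, 231, 232, 233]), (319, [210, 211, 212]), (320, [209, 210, 211, 212, 213, 214, 215]), (321, [209, 210, 211, 212, 213, 214, 215]), (322, [209, 210, 211, 212, 214, 215]), (323, [210, 211, 212, 214])]
yellow u range 302 337 v 205 238 292
top yellow 260 302 555 centre 0.06323081658875652 0.0032786362956790066
```

```bash
python3 - <<'E'
from h import *
for f in('scene0','full_s10'):
    im=cv2.imread(f'pics/{f}.png')[:,:,::-1].copy(); m=mask(im,(0,100,60),(10,255,255))[221:237,301:318]; v,u=np.nonzero(m); print(f,u.mean()+301,v.mean()+221,u.size)
    ok=u.size
from plant import ticket
if abs(u.mean()+301-309)<4: print(ticket.job_done()); pose()
E
```

```text
scene0 308.52 229.38 50
full_s10 308.93650793650795 229.12698412698413 63
the job is handed in; nothing more can be done
None
the job is handed in; nothing more can be done
```

I pushed the rack under the gate with the pedal held down, slid back and released; the images put the rack centre about 63–66 mm past the gate plane with the gate shut behind it, and the job is handed in at about 12 s with no verdict shown.

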